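# Take the guide plate off the card feeder

### The job

Free the card feeder's guide plate for cleaning: pull the spring collar of its locking plunger up and turn it counter-clockwise (seen from above) until it drops into its raised parking seat and stays up by itself. Then slide the plate by its handle, away from the plunger, until the stud heads are in the wide ends of its two keyhole slots, lift it off, and lower it handle up into the empty tray, so that it lies flat on the tray's floor before you let go. Leave the collar parked, and leave the bottle, pen cup, carton and stamp where they are.

Things in the scene. Friction and masses are not known exactly. Their poses are not given: they have to be found in the camera images.
- feeder: card feeder: fixed low grey housing on the left or right of the desk, 262 x 136 mm, 45 mm high (x -134 to +128, y +-68 mm). Origin at desk level. x points along the deck away from the plunger: the plate slides off in +x. Its top is the deck on which the guide plate lies. Black cheeks along both sides (y +-56 to +-64, x -78 to +128 mm) stand 20 mm above the deck
- stud_mid (a point): point on the deck midway between two fixed mushroom studs: feeder x +20, y 0, 45 mm above the desk. The studs are at y +28 and -28 mm: shank 8 mm thick, flat head 15 mm wide, head underside 7.5 mm and top 11.5 mm above the deck
- bridge_top (a point): point where the plunger's upright axis meets the top of its steel bridge: feeder x -105, y 0, 76 mm above the desk. The bridge spans the plate's tab (feeder x -135 to -90, y +-36 mm), underside 56 mm above the desk. On it a steel track rings the collar's foot, 21 to 29 mm from the axis, up to 15 mm above this point
- collar_grip (a point): where to grip the spring collar: on its axis, 12 mm below its top; 114 mm above the desk when down, it rises with the collar. Upright dark knurled steel cylinder 38 mm across, 48 mm tall. A lug at its foot reaches 29 mm from the axis. Keep fingertips less than 22 mm below this point, clear of the track. The handle's near end is 70 mm from the axis
- plunger (a joint): lift of collar and pin, m: 0 down (the 8 mm pin in the plate's window locks it), up to 0.020. Spring force 5.6 N at 0, 12 N at 0.018, plus 2 N weight. Below 0.013 a lug in a notch stops the collar turning; lift about 0.017 to turn it over the track's high wall. Parked on the seat it reads about 0.008: the pin is then clear of the plate
- collar (a joint): turn of the collar, rad: 0 locked at the start, grows counter-clockwise seen from above, up to 1.66. Parking seat from 1.07 to 1.66: let down there (best about 1.36) the lug rests on the seat and the high wall keeps it from turning back. Friction 0.02 N m
- guide: loose aluminium guide plate, about 0.28 kg, 5 mm thick; origin on its underside, at the start 45 mm above the feeder's with the same axes. Main part x -85 to +70, y +-45 mm, 9 mm high guides on the long edges; 30 mm wide tab to x -116.5 with a 13 mm window at x -105 for the pin
- keyhole_mid (a point): point on the plate's underside midway between the wide ends (24 mm) of its two keyhole slots: plate x -20, y 0; the slots lie at y +-28 mm, their narrow (11 mm) ends, where the studs are at the start, at x +20. When this point has slid over point stud_mid (40 mm of slide in feeder +x, 36 to 44 is good, it stops at 48) the plate lifts off
- guide_handle (a point): middle of the plate's handle, the place to grip: black bar 60 mm long (along the plate's x), 14 mm wide (y), 16 mm high, on two posts; 52 mm above the plate's underside, at plate x -5, y 0
- guide_mid (a point): middle of the plate's outline (186.5 x 90 mm) on its underside: plate x -23, y 0
- tray: empty grey plastic tray, fixed, 240 x 145 x 30 mm outside, walls and floor 5 mm; origin below its centre at desk level, long side along x. The plate fits either way round, its length along the tray's, with about 22 mm to spare on each side
- bottle: bystander: green glass bottle, 64 mm across, 200 mm tall, stands on the desk; origin at its foot
- pencup: bystander: grey cup, 72 mm across, 95 mm tall; origin at its foot
- carton: bystander: card carton 90 x 65 x 40 mm, lying; origin below its centre
- stamp: bystander: wooden hand stamp, 40 mm across, 75 mm tall; origin at its foot

How it is judged:
On the way, in this order (a step that is already met when the one before it is completed fails the run):
1. the collar is parked: turned onto its seat and raised, while the plate is still in place (value of joint collar above 1 rad and value of joint plunger between 0.006 and 0.0105 m and x of guide in the frame of feeder below 0.02 m), for 0.2 s.
2. the plate has slid along its slots to their wide ends, still down on the deck (x of guide in the frame of feeder above 0.033 m and z of guide in the frame of feeder below 0.052 m), for 0.1 s.
3. the plate is lifted clear of the studs (z of guide in the frame of feeder above 0.075 m), for 0.1 s.
4. the plate is lowered to the tray's floor while still held (horizontal distance between guide_mid and tray below 0.045 m and z of guide_mid in the frame of tray below 0.022 m and contact force between the fingers and guide above 0.5 N), for 0.05 s.
At the end, for the whole second after the job is handed in: the guide plate lies at rest, handle up and flat (within 0.06 rad) on the tray's floor (underside within 4 mm of it), its middle within 30 mm of the tray's centre along and across; the collar is still parked on its seat (turned more than 1.0 rad, raised 6 to 10.5 mm) (x of guide_mid in the frame of tray between -0.03 and 0.03 m and y of guide_mid in the frame of tray between -0.03 and 0.03 m and z of guide_mid in the frame of tray below 0.009 m and angle between guide's own z axis and vertical below 0.06 rad and linear speed of guide below 0.02 m/s and value of joint collar above 1 rad and value of joint plunger between 0.006 and 0.0105 m); the robot touches nothing.
It fails at once if the bottle is moved by more than 20 mm or tipped (distance of bottle from where it was at the start of the episode above 0.02 m or angle between bottle's own z axis and vertical above 0.4 rad).
It fails at once if the pen cup is moved by more than 20 mm or tipped (distance of pencup from where it was at the start of the episode above 0.02 m or angle between pencup's own z axis and vertical above 0.4 rad).
It fails at once if the carton is moved by more than 20 mm (distance of carton from where it was at the start of the episode above 0.02 m).
It fails at once if the stamp is moved by more than 20 mm or tipped (distance of stamp from where it was at the start of the episode above 0.02 m or angle between stamp's own z axis and vertical above 0.4 rad).
It also fails if it takes over 70 s, if anything falls off the work surface, if the arm or the gripper's body presses on something with over 40 N, if the wrist force passes 120 N, or if a joint passes its speed limit or range.

### The arm

A 7-joint arm with a two-finger parallel gripper is mounted at the origin on the work surface. World frame = base frame: x ahead of the robot, y to its left, z up, the work surface at z = 0. Lengths are in m, angles in rad, forces in N, time in s.
With the tool pointing down it reaches from about 0.425 to 1.025 m from the base axis. Payload 9.4 kg.
Tool frame: the origin (TCP) lies between the finger pads; the fingertips stand 25 mm ahead of it and the grasp point (between the pads) lies 6 mm ahead of it; y points along the fingers, z is the direction in which the jaws open and shut, and the axes are right-handed (so a half turn about y gives the same grasp; the last joint's range is limited). The gripper opens to 93 mm and grips with 3 to 60 N. Pads are 15 mm wide; open, the fingers measure 128 mm over their backs; the gripper's body (75 mm by 188 mm) begins 65 mm behind the grasp point.
Start: joints at [-1.214, 0.599, -0.003, 1.599, 0.002, 0.943, -0.08], TCP at [0.305, 0.658, 0.244] pointing down, gripper open.
Joint ranges: [-2.57, 2.57], [-0.35, 1.97], [-1.29, 1.29], [0.11, 2.56], [-1.05, 4.19], [0.11, 1.86], [-2.63, 2.63]. Speed limits (rad/s): [2.22, 2.22, 3.01, 3.01, 3.14, 3.14, 3.14].

### API

Orientations are given as a unit quaternion [w, x, y, z].
In Python, from rig import status, optics, order gives the robot as it stands.
- The arm moves only by the tool send_rows, never from a script. Its argument "plan" is a list of rows, each a list of 2 entries, a list of its own where there are three numbers: the shift along the tool's x, y, z in mm, then the turn about the tool's y in degrees. A call has 1 to 12 rows; each row is the pose to reach, as a shift and turn from the pose commanded when the call began, along the tool's axes at that moment; what a row does not reach only later rows make up. A row lasts 1/8 s, in which the tool goes at most 62.5 mm and 10.7 degrees, less where a joint would pass 70% of its speed; a pose out of reach is approached as far as the arm can. A call with a gripper value outside its range is refused whole. "fingers" is the opening, from 0 (shut) to 1 (fully open), set as the call begins (left out, the last holds). The fingers move at their own pace and stop on an object; "newtons" is the grip in N (left out, the last holds). Time passes only in rows, so rows that repeat a pose let the fingers close. It gives the time, the measured TCP pose, the force and the opening at its end, in the units of the state.
- status.observe(): the state, without advancing time (a new reading comes with each control period).
- optics.read_camera(name): name is "scene" or "top"; returns a dict with "pixels" (420x560x3 uint8, blue, green, red), "range_z" (420x560 float32, m along the optical axis (not along the pixel's ray), 0 where there is no reading), "fx", "fy", "cx", "cy" (pixels), "k1" (the pictures are not rectified: a ray, as slopes to the right and down, at radius r is drawn at 1 + k1 r^2 times it, then the intrinsics apply), "rvec" (rotation vector, rad) and "tvec" (3), from world to camera coordinates, as OpenCV has them. Camera axes: x right, y down, z forward; pixel columns grow to the right and rows downward; lengths in m; the calibration is good to about 2 mm. A picture is of the moment at which its call begins.
- order.finish_job(): hands the job in, once; it reports no verdict.
The state is a dict: "t": time; "joint_pos": joint angles; "dq": joint speeds; "joint_torque": joint torques, N m; "tcp_pos": TCP position; "eef_rot": TCP orientation; "contact_force": force on the tool from outside, world axes, zero at the start; "moment": the same for the moment, N m; "width": finger opening in m.
Only numpy, scipy, OpenCV 4.12 (cv2) and the standard library are available. Lean on these libraries where they do the work, as an engineer would, in place of code of your own. Each camera call takes 0.05 s, during which the arm holds its last target. There are 200 camera calls.

## Working session

There is one attempt and no reset: what is moved stays moved. The work goes in short steps, Python scripts to look and compute and a tool call to move; the robot and the scene stay as the last step left them, time stands still between calls to the robot, and variables do not carry over. Pictures are saved under pics/ and viewed, about 8 in all and at most 12, crops included, and the job is handed in when it is done.

Besides the shell and the picture viewer there is one more tool, called after ">>>" by a JSON object that holds its "name" and its "arguments", one argument or row to a line. send_rows: Moves the arm, as the interface text tells. Its arguments: {"type":"object","properties":{"plan":{"type":"array"},"fingers":{"type":"number"},"newtons":{"type":"number"}},"required":["plan"]}

```bash
mkdir -p pics
cat > h.py <<'E'
import numpy as np, cv2
from rig import status, optics, order
def grab(name):
    d=optics.read_camera(name); d['R']=cv2.Rodrigues(np.array(d['rvec'],float))[0]; d['t']=np.array(d['tvec'],float).ravel(); return d
def cloud(d):
    h,w=d['range_z'].shape; u,v=np.meshgrid(np.arange(w),np.arange(h))
    K=np.array([[d['fx'],0,d['cx']],[0,d['fy'],d['cy']],[0,0,1]])
    p=np.stack([u,v],-1).reshape(-1,1,2).astype(float)
    xd=(p[:,0,:]-[d['cx'],d['cy']])/[d['fx'],d['fy']]; rd=np.linalg.norm(xd,axis=1); r=rd.copy()
    for _ in range(20): r=rd/(1+d['k1']*r*r)
    s=xd*(r/np.maximum(rd,1e-9))[:,None]; z=d['range_z'].reshape(-1,1)
    P=np.hstack([s*z,z]); W=(P-d['t'])@d['R']; W[z[:,0]==0]=np.nan
    return W.reshape(h,w,3)
def proj(d,X):
    c=np.atleast_2d(X)@d['R'].T+d['t']; s=c[:,:2]/c[:,2:]; s=s*(1+d['k1']*(s**2).sum(1,keepdims=True))
    return s*[d['fx'],d['fy']]+[d['cx'],d['cy']]
E
python3 - <<'E'
from h import *
for n in('scene','top'):
    d=grab(n); cv2.imwrite(f'pics/{n}0.png',d['pixels']); W=cloud(d); np.save(n+'0.npy',W)
    print(n,d['k1'],-d['R'].T@d['t'])
s=status.observe(); print(s)
E
```

```text
scene 0.03439983658326845 [ 1.22301474 -0.71464944  0.75170984]
top -0.14130113509365558 [0.30036972 0.01616087 1.46898292]
{'t': 0.1, 'joint_pos': array([-1.21368273,  0.60005462, -0.0025151 ,  1.60006351,  0.00176277,
        0.94288699, -0.07979011]), 'dq': array([-5.25312127e-04, -1.85872948e-03, -8.46499341e-05, -2.43673204e-03,
        1.97444007e-04,  2.86818842e-04,  1.49142505e-05]), 'joint_torque': array([ 5.65370676e-03, -7.66552019e+01,  1.50246955e+00, -2.52937013e+01,
       -5.23106055e-02,  1.35812885e-02,  3.24863140e-05]), 'tcp_pos': array([0.30458841, 0.65746443, 0.24283497]), 'eef_rot': array([-0.69004515,  0.69103347, -0.15223482,  0.15210191]), 'contact_force': array([ 0.17145836, -0.21326744,  0.93046969]), 'moment': array([-0.00351074, -0.00607561,  0.06765897]), 'width': 0.09313996285899798}
```

View pics/top0.png

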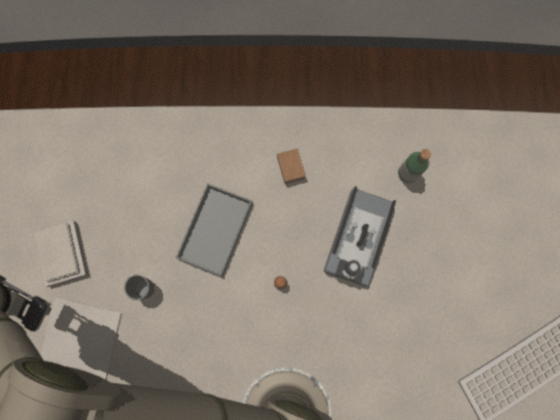

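View pics/scene0.png

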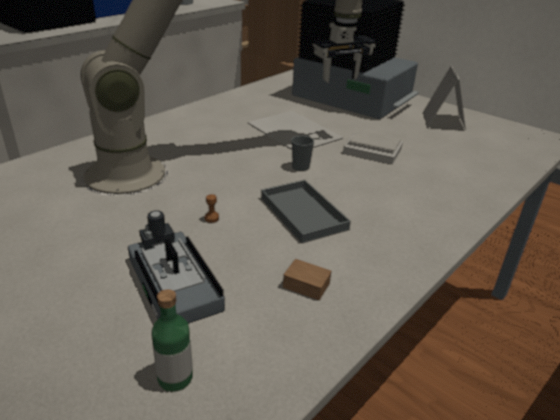

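The top picture shows the collar at about (350,268), the handle at (364,236), the tray at (216,231), the stamp at (281,283), the carton at (291,167), the bottle at (415,165) and the cup at (138,288). The scene picture agrees: the feeder is at about (175,275) and the tray at (305,210).

```bash
cat > m.py <<'E'
from h import *
A=np.load('top0.npy'); B=np.load('scene0.npy')
def box(uv): 
    u0,u1,v0,v1=uv; return A[v0:v1,u0:u1].reshape(-1,3)
def rect(P,tag):
    c,s,a=cv2.minAreaRect(P[:,:2].astype(np.float32)); print(tag,len(P),np.round(c,4),np.round(s,4),round(a,2))
f=box((310,405,175,300)); f=f[np.isfinite(f[:,0])]
print('desk z',np.nanmedian(A[200:260,300:320,2]))
rect(f[f[:,2]>.025],'feeder>25')
rect(f[(f[:,2]>.058)&(f[:,2]<.07)],'cheek')
col=f[f[:,2]>.112]; print('collar top',len(col),col.mean(0),(col.max(0)+col.min(0))/2)
rect(f[(f[:,2]>.09)&(f[:,2]<.108)],'handle90-108')
t=box((170,262,178,282)); t=t[np.isfinite(t[:,0])]; rect(t[t[:,2]>.018],'tray')
for n,b in dict(bottle=(392,440,140,190),cup=(118,160,265,310),carton=(270,312,142,192),stamp=(268,294,268,298)).items():
    q=box(b); q=q[np.isfinite(q[:,0])&(q[:,2]>.02)]; print(n,len(q),q.min(0).round(3),q.max(0).round(3))
# scene
P=B.reshape(-1,3);P=P[np.isfinite(P[:,0])]
P=P[(abs(P[:,0]-.62)<.22)&(abs(P[:,1]+.2)<.15)]
np.set_printoptions(suppress=True)
c2=P[P[:,2]>.115]; c2=c2[c2[:,2]<.135]; print('scene collar', len(c2)); 
if len(c2):print(c2.mean(0),c2.min(0),c2.max(0))
E
python3 m.py
```

```text
desk z -0.0002751864300125336
feeder>25 4144 [ 0.5461 -0.23  ] [0.1392 0.3534] 70.55
cheek 514 [ 0.5051 -0.2134] [0.1275 0.2651] 70.31
collar top 154 [ 0.4086161  -0.17851208  0.12564107] [ 0.40947443 -0.1791532   0.12308278]
handle90-108 141 [ 0.4572 -0.1997] [0.0433 0.1579] 70.68
tray 546 [0.527  0.2141] [0.1472 0.2418] 68.76
bottle 679 [ 0.675 -0.405  0.02 ] [ 0.735 -0.338  0.207]
cup 400 [0.318 0.379 0.02 ] [0.388 0.452 0.101]
carton 674 [ 0.669 -0.054  0.021] [0.774 0.03  0.049]
stamp 101 [0.356 0.001 0.02 ] [0.385 0.036 0.079]
scene collar 181
[ 0.44205394 -0.19794448  0.12385974] [ 0.40009215 -0.34968226  0.11511981] [ 0.72699949 -0.16378292  0.13213861]
```

```bash
cat >> h.py <<'E'
from scipy.spatial.transform import Rotation as Ro
def tool(s=None):
    s=s or status.observe(); q=np.array(s['eef_rot']); return np.array(s['tcp_pos']),Ro.from_quat(q[[1,2,3,0]]).as_matrix()
def yawz(R): return np.degrees(np.arctan2(R[1,2],R[0,2]))   # heading of jaw axis
def shift(X):
    p,R=tool(); return np.round(R.T@(np.array(X)-p)*1000,1)
E
cat > m2.py <<'E'
from h import *
exec(open('m.py').read().split("desk z")[0].rsplit('print',1)[0])
def far(P): return P[np.linalg.norm(P[:,:2]-[.705,-.372],axis=1)>.055]
f=far(f)
rect(f[f[:,2]>.025],'feeder')
ch=f[(f[:,2]>.058)&(f[:,2]<.07)]; rect(ch,'cheek')
for a in (-19.5,):
    x=np.array([np.cos(np.radians(a)),np.sin(np.radians(a))])
c=np.array([.4086,-.1785]); y=np.array([-x[1],x[0]])
F=lambda P:np.c_[(P[:,:2]-c)@x-.105,(P[:,:2]-c)@y,P[:,2]]
g=F(f); hd=g[(g[:,2]>.09)&(g[:,2]<.11)&(g[:,0]>-.06)]; print('handle in feeder',len(hd),hd.mean(0).round(4),hd.min(0).round(4),hd.max(0).round(4))
cg=F(ch)
for s in(1,-1):
    q=cg[(s*cg[:,1]>.045)&(cg[:,0]>-.07)]; print('cheek',s,len(q),np.polyfit(q[:,0],q[:,1],1).round(4),np.median(q[:,1]).round(4),q[:,0].min().round(4),q[:,0].max().round(4))
al=g[(g[:,2]>.03)]; print('feeder ext',np.percentile(al,[.2,99.8],axis=0).round(4))
p,R=tool(); print(p,R.round(3),yawz(R))
E
python3 m2.py
```

```text
feeder 4132 [ 0.5045 -0.2153] [0.1392 0.2652] 70.43
cheek 514 [ 0.5051 -0.2134] [0.1275 0.2651] 70.31
handle in feeder 110 [-0.0052  0.0012  0.1029] [-0.0344 -0.0066  0.0903] [0.0268 0.008  0.1098]
cheek 1 187 [0.0019 0.0588] 0.0589 -0.0695 0.1304
cheek -1 198 [-0.0023 -0.0596] -0.0597 -0.0698 0.1297
feeder ext [[-0.1334 -0.0692  0.0316]
 [ 0.1286  0.0666  0.1309]]
[0.30458841 0.65746443 0.24283497] [[ 0.907 -0.     0.42 ]
 [-0.42  -0.001  0.907]
 [ 0.    -1.    -0.001]] 65.14563471732583
```

>>> {"name": "send_rows", "arguments": {
  "plan": [
    [[39,0,-38],3.3],
    [[78,0,-76],6.6],
    [[117,0,-113],10],
    [[156,0,-151],13],
    [[195,0,-189],16.5],
    [[234,0,-227],20],
    [[273,0,-265],23],
    [[312,0,-302],26.5],
    [[351,0,-340],30],
    [[390,0,-378],33.6],
    [[390,0,-378],33.6]
  ],
  "fingers": 0.8
}}

```text
t: 1.48
tcp_pos: [0.5008, 0.1466, 0.2437]
eef_rot: [-0.615, 0.616, -0.347, 0.348]
contact_force: [0.6, 0.6, -0.1]
width: 0.0745
```

Run:
```python
from h import *
p,R=tool(); s=status.observe(); print(p,yawz(R),s['joint_pos'].round(3),s['width']); print(shift([.4086,-.1785,.19]))
```

```text
[0.50082114 0.14655271 0.24366706] 31.111080258657896 [-0.534  0.36   0.187  2.07  -0.097  0.719  0.257] 0.07451061065797576
[ 230.6   54.1 -246.9]
```

>>> {"name": "send_rows", "arguments": {
  "plan": [
    [[29,7,-31],0],
    [[58,14,-62],0],
    [[87,20,-93],0],
    [[116,27,-124],0],
    [[145,34,-155],0],
    [[174,41,-186],0],
    [[203,48,-217],0],
    [[231,54,-247],0],
    [[231,54,-247],0],
    [[231,54,-247],0]
  ]
}}

```text
t: 2.72
tcp_pos: [0.4105, -0.1741, 0.1896]
eef_rot: [0.617, -0.617, 0.345, -0.345]
contact_force: [-0.1, -0.2, -0.3]
width: 0.0743
```

Run:
```python
from h import *
p,R=tool(); s=status.observe(); print(p,yawz(R),s['joint_pos'].round(3),s['width']); print(shift([.4086,-.1785,.122]))
d=grab('scene'); cv2.imwrite('pics/a.png',cv2.resize(d['pixels'][120:330,60:340],None,fx=2.6,fy=2.6))
```

```text
[ 0.41050835 -0.17411569  0.18957241] 31.60504868720601 [ 0.139  0.361  0.179  2.282 -0.131  0.508  0.972] 0.07434547098161876
[ 2.8 67.6 -3.9]
```

View pics/a.png

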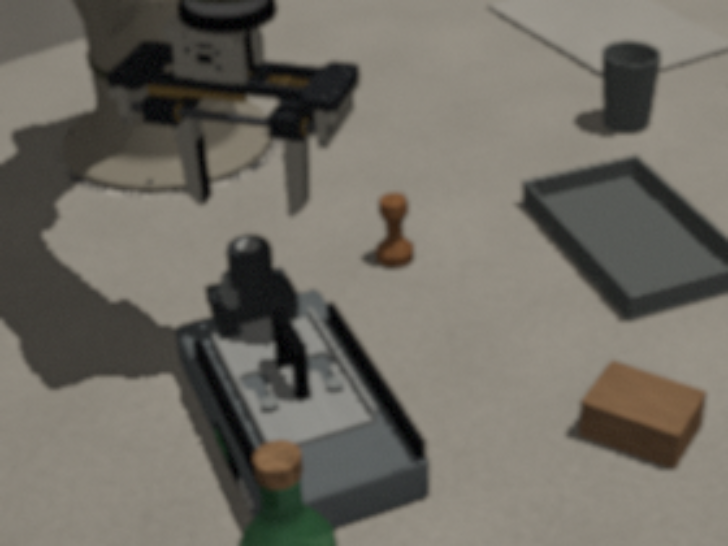

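>>> {"name": "send_rows", "arguments": {
  "plan": [
    [[3,0,-4],0],
    [[3,10,-4],0],
    [[3,20,-4],0],
    [[3,20,-4],0],
    [[3,20,-4],0]
  ]
}}

```text
t: 3.4
tcp_pos: [0.4082, -0.1798, 0.1694]
eef_rot: [-0.617, 0.617, -0.345, 0.345]
contact_force: [0.5, 0.4, 0.2]
width: 0.0746
```

Run:
```python
from h import *
p,R=tool(); print(p,yawz(R)); print(shift([.4086,-.1785,.122]))
```

```text
[ 0.40820414 -0.1797645   0.16943549] 31.54559283717111
[-0.9 47.4  1. ]
```

>>> {"name": "send_rows", "arguments": {
  "plan": [
    [[-1,12,1],0],
    [[-1,24,1],0],
    [[-1,36,1],0],
    [[-1,47,1],0],
    [[-1,47,1],0],
    [[-1,47,1],0]
  ]
}}

```text
t: 4.15
tcp_pos: [0.4086, -0.1785, 0.1226]
eef_rot: [-0.617, 0.617, -0.345, 0.345]
contact_force: [-0.7, 0.1, -0.5]
width: 0.0744
```

>>> {"name": "send_rows", "arguments": {
  "plan": [
    [[0,0,0],0],
    [[0,0,0],0],
    [[0,0,0],0],
    [[0,0,0],0],
    [[0,0,0],0],
    [[0,0,0],0]
  ],
  "fingers": 0.2,
  "newtons": 45
}}

```text
t: 4.9
tcp_pos: [0.4089, -0.1783, 0.1228]
eef_rot: [0.617, -0.617, 0.345, -0.345]
contact_force: [0.9, 1.1, 2.8]
width: 0.0373
```

Gripped (37 mm wide). Now lift.

>>> {"name": "send_rows", "arguments": {
  "plan": [
    [[0,-4,0],0],
    [[0,-8,0],0],
    [[0,-12,0],0],
    [[0,-15,0],0],
    [[0,-18,0],0],
    [[0,-18,0],0],
    [[0,-18,0],0]
  ]
}}

```text
t: 5.78
tcp_pos: [0.4088, -0.1783, 0.1406]
eef_rot: [0.617, -0.617, 0.345, -0.345]
contact_force: [4.5, 2.1, -14.3]
width: 0.0377
```

>>> {"name": "send_rows", "arguments": {
  "plan": [
    [[0,0,0],-8],
    [[0,0,0],-16],
    [[0,0,0],-24],
    [[0,0,0],-32],
    [[0,0,0],-40],
    [[0,0,0],-48],
    [[0,0,0],-56],
    [[0,0,0],-64],
    [[0,0,0],-72],
    [[0,0,0],-78],
    [[0,0,0],-78],
    [[0,0,0],-78]
  ]
}}

```text
t: 7.28
tcp_pos: [0.4082, -0.1802, 0.1406]
eef_rot: [-0.696, 0.698, 0.119, -0.12]
contact_force: [3.3, -5.7, -13.0]
width: 0.0372
```

Run:
```python
from h import *
p,R=tool(); s=status.observe(); print(p,yawz(R),s['joint_pos'].round(3),s['contact_force'],s['moment'])
```

```text
[ 0.40817343 -0.1801923   0.14055335] 109.44042079169583 [ 0.465  0.456 -0.241  2.307  0.276  0.403  1.903] [  3.34647404  -5.70753487 -12.97184534] [-1.42184178 -0.79709066  0.01613574]
```

>>> {"name": "send_rows", "arguments": {
  "plan": [
    [[0,3,0],0],
    [[0,6,0],0],
    [[0,9,0],0],
    [[0,10,0],0],
    [[0,10,0],0]
  ]
}}

```text
t: 7.9
tcp_pos: [0.4082, -0.1802, 0.1308]
eef_rot: [-0.696, 0.698, 0.119, -0.12]
contact_force: [2.5, -5.6, -8.5]
width: 0.0374
```

>>> {"name": "send_rows", "arguments": {
  "plan": [
    [[0,0,0],0],
    [[0,0,0],0],
    [[0,0,0],0],
    [[0,0,0],0]
  ],
  "fingers": 0.8
}}

```text
t: 8.4
tcp_pos: [0.4085, -0.1784, 0.1307]
eef_rot: [-0.697, 0.697, 0.12, -0.12]
contact_force: [-0.7, 0.0, 0.2]
width: 0.0715
```

>>> {"name": "send_rows", "arguments": {
  "plan": [
    [[0,-12,0],0],
    [[0,-25,0],0],
    [[0,-40,0],0],
    [[0,-60,0],0],
    [[0,-60,0],0]
  ]
}}

```text
t: 9.02
tcp_pos: [0.4093, -0.1788, 0.1924]
eef_rot: [-0.696, 0.698, 0.121, -0.119]
contact_force: [-0.8, -0.1, -0.5]
width: 0.0738
```

Run:
```python
from h import *
d=grab('scene'); W=cloud(d).reshape(-1,3); c=np.array([.4086,-.1785])
q=W[(np.linalg.norm(W[:,:2]-c,axis=1)<.03)&(W[:,2]>.095)&(W[:,2]<.15)]; print(len(q),np.percentile(q[:,2],[50,90,97,100]))
cv2.imwrite('pics/b.png',cv2.resize(d['pixels'][170:300,100:260],None,fx=4,fy=4))
p,R=tool(); print(p,yawz(R)); x=np.array([np.cos(np.radians(-19.5)),np.sin(np.radians(-19.5))])
h=c+.1*x; print('handle',h,shift([*h,.16]))
```

```text
362 [0.12418397 0.13402179 0.13519962 0.13732079]
[ 0.40891803 -0.17870466  0.19161086] 109.51953306172607
handle [ 0.50286415 -0.21188069] [ 77.4  31.8 -62.6]
```

View pics/b.png

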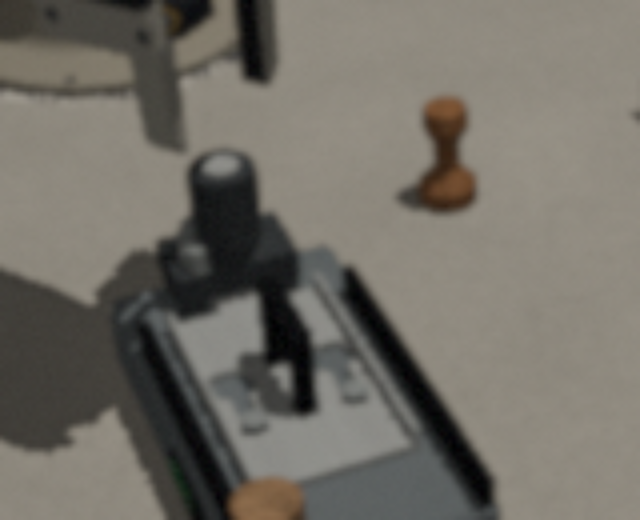

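The collar is up at (222,170) in the crop, with its top about 134 mm above the desk, so it is parked. Next is the handle.

>>> {"name": "send_rows", "arguments": {
  "plan": [
    [[16,0,-13],8],
    [[32,0,-26],16],
    [[48,0,-39],24],
    [[64,0,-52],32],
    [[77,0,-63],39],
    [[77,20,-63],39],
    [[77,32,-63],39],
    [[77,32,-63],39],
    [[77,32,-63],39]
  ],
  "fingers": 0.7
}}

```text
t: 10.2
tcp_pos: [0.5022, -0.2121, 0.1588]
eef_rot: [-0.697, 0.697, -0.119, 0.119]
contact_force: [0.4, 0.8, 0.2]
width: 0.065
```

Run:
```python
from h import *
p,R=tool(); print(p,yawz(R)); print(shift([.5030,-.2115,.102]))
```

```text
[ 0.50218243 -0.21209046  0.15883692] 70.54541703942868
[ 0.6 56.8  0.8]
```

>>> {"name": "send_rows", "arguments": {
  "plan": [
    [[0,14,1],0],
    [[0,28,1],0],
    [[0,42,1],0],
    [[0,57,1],0],
    [[0,57,1],0],
    [[0,57,1],0]
  ]
}}

```text
t: 10.95
tcp_pos: [0.5026, -0.2111, 0.1016]
eef_rot: [0.697, -0.697, 0.119, -0.119]
contact_force: [-0.3, -0.5, 0.5]
width: 0.0649
```

>>> {"name": "send_rows", "arguments": {
  "plan": [
    [[0,0,0],0],
    [[0,0,0],0],
    [[0,0,0],0],
    [[0,0,0],0],
    [[0,0,0],0],
    [[0,0,0],0]
  ],
  "fingers": 0.0,
  "newtons": 40
}}

```text
t: 11.7
tcp_pos: [0.5026, -0.2112, 0.1017]
eef_rot: [-0.697, 0.697, -0.119, 0.119]
contact_force: [0.1, -0.4, 1.2]
width: 0.0137
```

Run:
```python
from h import *
p,R=tool(); print(p,yawz(R),R.round(3),status.observe()['contact_force'],status.observe()['width'])
```

```text
[ 0.50258149 -0.21118147  0.10166939] 70.54559785720271 [[ 0.943  0.     0.333]
 [-0.333 -0.     0.943]
 [ 0.    -1.    -0.   ]] [ 0.1020325  -0.44322615  1.17587756] 0.01369193138769745
```

>>> {"name": "send_rows", "arguments": {
  "plan": [
    [[4,0,0],0],
    [[9,0,0],0],
    [[14,0,0],0],
    [[19,0,0],0],
    [[24,0,0],0],
    [[29,0,0],0],
    [[34,0,0],0],
    [[38,0,0],0],
    [[40,0,0],0],
    [[40,0,0],0],
    [[40,0,0],0]
  ]
}}

```text
t: 13.08
tcp_pos: [0.5395, -0.2242, 0.1017]
eef_rot: [0.697, -0.697, 0.12, -0.119]
contact_force: [-3.3, 2.2, 5.4]
width: 0.0135
```

Run:
```python
from h import *
p,R=tool(); print(p,yawz(R),((p-[.5026,-.2112,.1017])@R*1000).round(1))
d=grab('scene'); cv2.imwrite('pics/c.png',cv2.resize(d['pixels'][170:330,100:260],None,fx=3.7,fy=3.7))
```

```text
[ 0.53953795 -0.22419187  0.10169229] 70.54553259619429 [39.2 -0.1  0.1]
```

View pics/c.png

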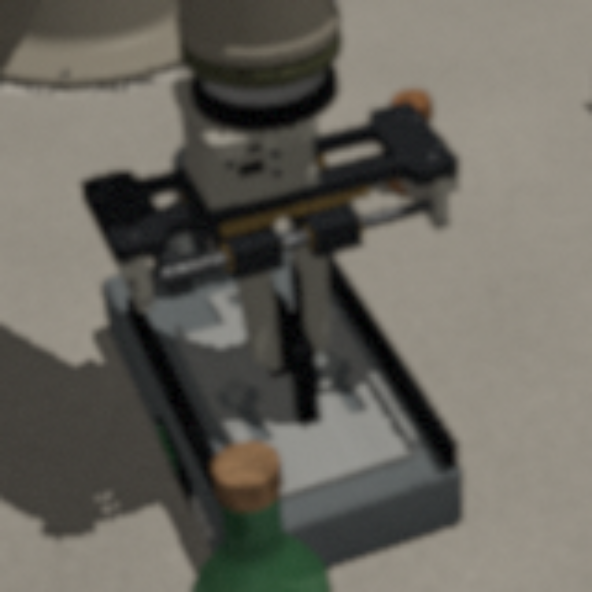

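The plate has moved about 39 mm in its slots; its front edge, (285,495)–(415,455) in the crop, is now near the deck's end. Lifting.

>>> {"name": "send_rows", "arguments": {
  "plan": [
    [[0,-4,0],0],
    [[0,-8,0],0],
    [[0,-13,0],0],
    [[0,-20,0],0],
    [[0,-30,0],0],
    [[0,-42,0],0],
    [[0,-55,0],0],
    [[0,-70,0],0],
    [[0,-85,0],0],
    [[0,-85,0],0]
  ],
  "newtons": 55
}}

```text
t: 14.38
tcp_pos: [0.5409, -0.2247, 0.1882]
eef_rot: [-0.697, 0.697, -0.119, 0.12]
contact_force: [0.1, -0.1, -2.5]
width: 0.014
```

Run:
```python
from h import *
p,R=tool(); s=status.observe(); print(p,yawz(R),s['contact_force'],s['moment'])
d=grab('scene'); W=cloud(d)
cv2.imwrite('pics/d.png',cv2.resize(d['pixels'][120:330,80:340],None,fx=2.8,fy=2.8))
q=W[120:330,80:340].reshape(-1,3); pl=q[(q[:,2]>.115)&(q[:,2]<.155)&(np.linalg.norm(q[:,:2]-p[:2],axis=1)<.13)]
c,n=pl.mean(0),np.linalg.svd(pl-pl.mean(0))[2][2]; print(len(pl),c,n,np.percentile(pl[:,2],[5,50,95]))
# target: guide_mid at tray centre; handle is +18mm in plate x from guide_mid
for yaw in(-21.2,):
    t=np.array([.527,.2141])+.018*np.array([np.cos(np.radians(yaw)),np.sin(np.radians(yaw))]); print('target',t, shift([*t,p[2]]))
```

```text
[ 0.54093391 -0.22466688  0.18817413] 70.53928753363739 [ 0.14210384 -0.12340929 -2.53822859] [-0.00997274  0.00300499  0.02908676]
1824 [ 0.55023919 -0.23277823  0.13656646] [ 0.01409427 -0.00308836 -0.9998959 ] [0.13168267 0.13580821 0.14492745]
target [0.54378183 0.20759076] [-140.9   -1.   408.5]
```

View pics/d.png

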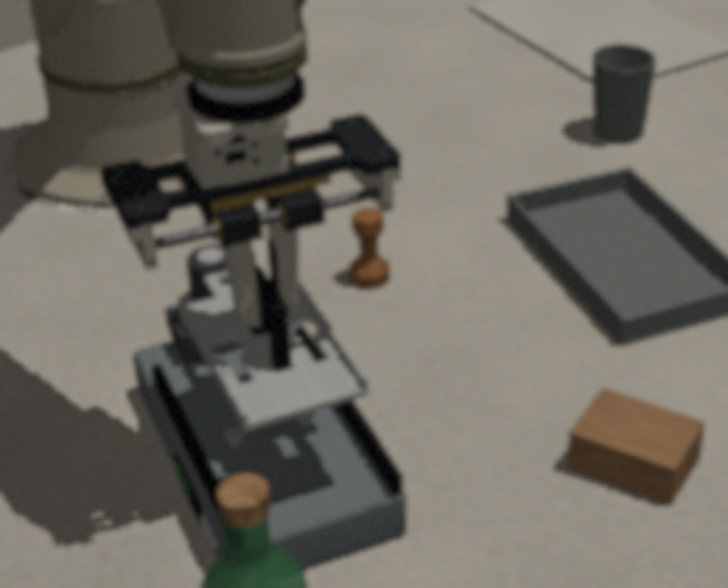

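The plate is held level about 130 mm up, at (290,385) in the crop, with the collar still parked at (210,260). I move sideways first to stay clear of the collar, then to the tray.

>>> {"name": "send_rows", "arguments": {
  "plan": [
    [[0,0,25],0],
    [[0,0,65],0],
    [[0,0,105],0],
    [[-18,0,143],0.2],
    [[-36,0,181],0.4],
    [[-54,0,219],0.6],
    [[-72,0,257],0.8],
    [[-90,0,295],1],
    [[-108,0,333],1.2],
    [[-126,0,371],1.5],
    [[-137,0,395],1.7],
    [[-141,0,408],1.7]
  ]
}}

```text
t: 15.92
tcp_pos: [0.5426, 0.2088, 0.186]
eef_rot: [-0.695, 0.695, -0.129, 0.129]
contact_force: [-0.0, -0.4, -1.5]
width: 0.0132
```

>>> {"name": "send_rows", "arguments": {
  "plan": [
    [[0,0,0],0],
    [[0,0,0],0],
    [[0,0,0],0]
  ]
}}

```text
t: 16.3
tcp_pos: [0.5434, 0.2058, 0.1866]
eef_rot: [-0.695, 0.695, -0.13, 0.13]
contact_force: [0.4, 0.1, -2.9]
width: 0.0134
```

```bash
cat > p.py <<'E'
from h import *
import sys
p,R=tool(); s=status.observe(); print(p,yawz(R),s['contact_force'],s['width']); print(shift([.5438,.2076,.09]))
d=grab('scene'); cv2.imwrite('pics/%s.png'%sys.argv[1],cv2.resize(d['pixels'][80:280,200:400],None,fx=2.9,fy=2.9))
E
python3 p.py e
```

```text
[0.54342399 0.20576276 0.18660439] 68.73643207929804 [ 0.3759627   0.05343136 -2.92217342] 0.013434968469891338
[-0.3 96.6  1.9]
```

View pics/e.png

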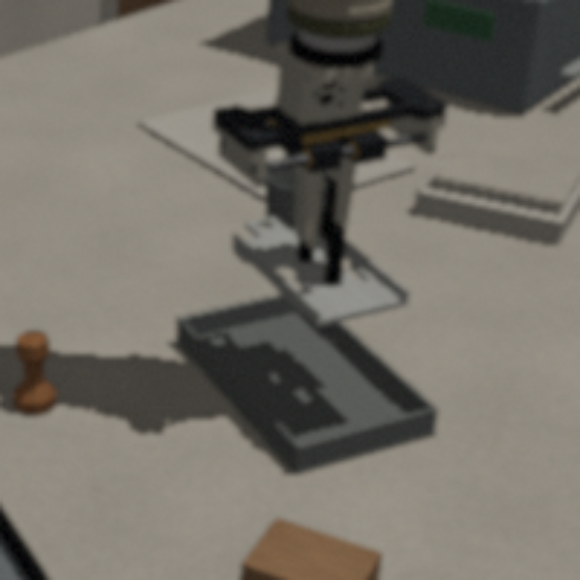

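The plate, at (320,275), hangs over the tray and is aligned with it. Lowering.

>>> {"name": "send_rows", "arguments": {
  "plan": [
    [[0,15,2],0],
    [[0,35,2],0],
    [[0,55,2],0],
    [[0,75,2],0],
    [[0,92,2],0],
    [[0,105,2],0],
    [[0,113,2],0],
    [[0,118,2],0],
    [[0,121,2],0],
    [[0,121,2],0]
  ]
}}

```text
t: 17.6
tcp_pos: [0.544, 0.2092, 0.0658]
eef_rot: [0.695, -0.695, 0.13, -0.13]
contact_force: [0.1, -0.5, -2.4]
width: 0.0136
```

>>> {"name": "send_rows", "arguments": {
  "plan": [
    [[0,1,0],0],
    [[0,2,0],0],
    [[0,3,0],0],
    [[0,4,0],0],
    [[0,4,0],0]
  ]
}}

```text
t: 18.23
tcp_pos: [0.544, 0.2091, 0.0617]
eef_rot: [-0.695, 0.695, -0.13, 0.13]
contact_force: [-0.2, -0.0, -0.5]
width: 0.0135
```

```bash
python3 p.py f
```

```text
[0.54395569 0.20911302 0.06167614] 68.84465308637469 [-0.20582802 -0.01697198 -0.46305877] 0.013483657040626795
[  0.4 -28.3  -1.5]
```

View pics/f.png

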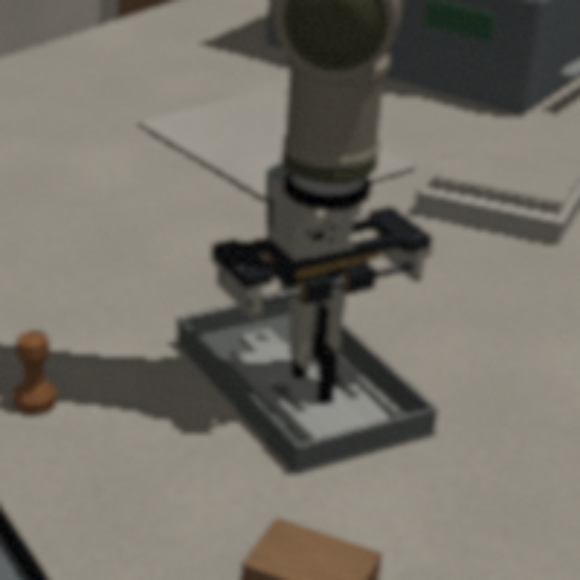

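The plate lies inside the tray at (320,390), and its weight is coming off the wrist. One more millimetre, then release and retreat.

>>> {"name": "send_rows", "arguments": {
  "plan": [
    [[0,1,0],0],
    [[0,1,0],0],
    [[0,1,0],0]
  ]
}}

```text
t: 18.65
tcp_pos: [0.544, 0.2091, 0.0617]
eef_rot: [0.695, -0.695, 0.13, -0.13]
contact_force: [-3.7, -0.5, 12.2]
width: 0.0135
```

>>> {"name": "send_rows", "arguments": {
  "plan": [
    [[0,0,0],0],
    [[0,0,0],0],
    [[0,0,0],0],
    [[0,0,0],0]
  ],
  "fingers": 0.5
}}

```text
t: 19.15
tcp_pos: [0.5439, 0.2091, 0.0605]
eef_rot: [-0.695, 0.695, -0.13, 0.13]
contact_force: [0.3, -0.0, -0.3]
width: 0.0454
```

>>> {"name": "send_rows", "arguments": {
  "plan": [
    [[0,-10,0],0],
    [[0,-25,0],0],
    [[0,-50,0],0],
    [[0,-90,0],0],
    [[0,-130,0],0],
    [[0,-150,0],0],
    [[0,-150,40],0],
    [[0,-150,80],0],
    [[0,-150,110],0],
    [[0,-150,110],0],
    [[0,-150,110],0]
  ]
}}

```text
t: 20.52
tcp_pos: [0.5834, 0.3108, 0.2112]
eef_rot: [-0.695, 0.695, -0.13, 0.13]
contact_force: [0.6, -0.5, 0.6]
width: 0.0469
```

Run:
```python
from h import *
np.set_printoptions(suppress=True)
c=np.array([.4086,-.1785])
x=np.array([np.cos(np.radians(-21.2)),np.sin(np.radians(-21.2))]);y=np.array([-x[1],x[0]])
d=grab('scene'); cv2.imwrite('pics/g.png',cv2.resize(d['pixels'][120:320,100:400],None,fx=2.6,fy=2.6))
W=cloud(d).reshape(-1,3); q=W[(np.linalg.norm(W[:,:2]-c,axis=1)<.03)&(W[:,2]>.095)&(W[:,2]<.15)]; print('collar',np.percentile(q[:,2],[90,97,100]))
d2=grab('top')
for W,n in((W,'scene'),(cloud(d2).reshape(-1,3),'top')):
    r=W[:,:2]-[.527,.2141]; T=np.c_[r@x,r@y,W[:,2]]
    T=T[(abs(T[:,0])<.115)&(abs(T[:,1])<.068)]
    h=T[(T[:,2]>.04)&(T[:,2]<.09)]; print(n,'handle',len(h),h.min(0).round(4),h.max(0).round(4))
    f=T[(T[:,2]>.0078)&(T[:,2]<.013)&(abs(T[:,1])<.035)&(abs(T[:,0])<.09)]; 
    if len(f)>50:
        A=np.c_[f[:,:2],np.ones(len(f))]; print(' plate',len(f),np.linalg.lstsq(A,f[:,2],rcond=None)[0].round(4))
```

```text
collar [0.1338618  0.13510927 0.13708922]
scene handle 140 [-0.0076 -0.0096  0.0402] [0.0543 0.0072 0.067 ]
 plate 440 [-0.0013 -0.0015  0.0094]
top handle 115 [-0.011  -0.0059  0.0434] [0.0487 0.0087 0.072 ]
 plate 550 [0.0015 0.0038 0.0103]
```

View pics/g.png

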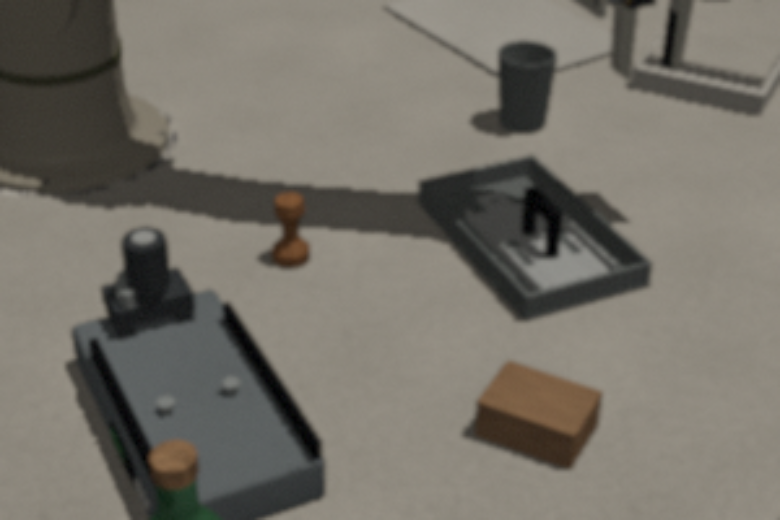

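The plate lies flat in the tray: its top is about 10 mm up, and its tilt is under 0.005 rad. The handle sits about 21 mm along the tray's x, against 18 expected, so the plate is about 3 mm off centre. The collar is parked at (145,240), the bystanders stand where they were, and the gripper is clear.

```bash
python3 -c "
from h import *
print(order.finish_job())"
```

```text
the job is handed in; nothing more can be done
None
```

The guide plate is off the feeder and lying in the tray, and the collar is parked up on its seat. I handed the job in at about 21 s of the 70 s allowed; no verdict is reported.

**What I did:** I lifted the collar 18 mm, turned it 78° counter-clockwise and let it down onto its seat. I then slid the plate about 39 mm by its handle, lifted it off the studs and lowered it into the tray. Before opening the fingers I pressed the plate lightly onto the tray floor, with about 12 N at the wrist.

**Last checks:**
- **Collar:** its top measured about 134 mm above the desk, 8 mm above its down position, both after parking and at the end.
- **Plate:** it is handle up, with its top surface at 9.4 mm (scene camera) and 10.3 mm (top camera); 10 mm is expected. The two cameras' tilt fits differ slightly, but both are under 0.005 rad. The plate is about 1–5 mm from the tray's centre, depending on the camera.
- **Surroundings:** in the last picture the bottle, pen cup, carton and stamp stand where they were, judged by eye. The gripper is well clear.

No check failed.

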